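# Gauge small washers through the gate of a sizing tray

### The job

On the welding table stands a sheet-steel sizing tray. With the fingertips, push the three small washers in it along the tray floor, one at a time, between the two gate pins so that each drops into the slot behind them before the next one follows. Slide them only, do not lift or carry them; the big washer, the nut and the bolt stay in the tray, and the other things on the table are left where they are.

Things in the scene. Friction and masses are not known exactly. Their poses are not given: they have to be found in the camera images.
- tray: fixed sheet-steel sizing tray, does not move. Origin on the table, straight below the middle of the gate; +x runs level from the pan through the gate into the slot, +y to the left of that, z up. Two funnel rails, 16 mm high and 4 mm thick, run straight from (x 4, y +/-28 mm) beside the gate outward and back to (x -60, y +/-141 mm)
- pan (a point): middle of the tray's flat pan floor, 60 mm above the table and 102 mm behind the gate point; axes as the tray's. The floor is 205 mm long (x), up to the lip of the slot, and 290 mm wide (y), with 4 mm thick walls standing 18 mm above it at the back and both sides
- gate (a point): middle of the gate at pan floor height, on the lip where the floor ends and the slot begins; axes as the tray's. Two upright pins, 10 mm diameter, 18 mm high, stand 5 mm beyond it (+x) and 26 mm to either side: 42 mm between them, so a small washer passes and the big one does not. A washer tips over the lip and falls once its centre is past this point
- slot (a point): middle of the slot's mouth at pan floor height, 33 mm beyond the gate point; axes as the tray's. The slot is an open-topped pocket 66 mm long (x), 42 mm wide (y) and 56 mm deep below the pan floor, with walls 14 mm higher than the floor on its sides and far end
- washer_1: small plain steel washer lying flat in the pan: 34 mm outside diameter, 14 mm hole, 8 mm thick, about 47 g; origin at the centre of the underside, own z is its axis. The three small washers are alike
- washer_2: small plain steel washer lying flat in the pan: 34 mm outside diameter, 14 mm hole, 8 mm thick, about 47 g; origin at the centre of the underside, own z is its axis. The three small washers are alike
- washer_3: small plain steel washer lying flat in the pan: 34 mm outside diameter, 14 mm hole, 8 mm thick, about 47 g; origin at the centre of the underside, own z is its axis. The three small washers are alike
- big_washer: larger steel washer, also flat in the pan: 50 mm outside diameter, 20 mm hole, 8 mm thick; origin at the centre of the underside. It stays in the tray
- nut: steel hex nut in one rear corner of the pan (far from the gate): 24 mm across flats, 13 mm high, origin at the centre of the underside. It stays in the tray
- bolt: steel hex bolt standing on its head in the other rear corner of the pan: head 24 mm across flats, shank 16 mm diameter, 50 mm tall in all, origin under the head. It stays in the tray
- t_joint: welded T of dark square tube (90 x 40 x 40 mm, lying) with a 30 mm round stub standing on it, 88 mm tall in all, on the table beside the slot; origin at the centre of the underside. Bystander
- magnet: black welding magnet, 75 x 21 mm and 50 mm tall, on the table on the other side of the slot; origin at the centre of the underside. Bystander
- tin: open brown tin can, 100 mm diameter, 125 mm tall, with rod stubs in it standing out to about 160 mm; origin at the centre of the underside. Bystander on the right of the table
- hammer: chipping hammer with a coil-spring handle lying along its own x, about 230 mm long, 125 mm wide at the head, 24 mm high; origin under the handle, 80 mm from the head. Bystander on the left of the table
- offcut: square tube offcut lying along its own x, 110 x 40 x 40 mm; origin at the centre of the underside. Bystander on the right of the table

How it is judged:
By the outcome, as a careful person would: the job done as asked, in the order asked, and still so for the second after the job is handed in, with the robot touching nothing.
It also fails if it takes over 70 s, if anything falls off the work surface, if the arm or the gripper's body presses on something with over 40 N, if the wrist force passes 120 N, or if a joint passes its speed limit or range.

### The arm

A 7-joint arm with a two-finger parallel gripper is mounted at the origin on the work surface. World frame = base frame: x ahead of the robot, y to its left, z up, the work surface at z = 0. Lengths are in m, angles in rad, forces in N, time in s.
With the tool pointing down it reaches from about 0.35 to 0.9 m from the base axis. Payload 8.1 kg.
Tool frame: the origin (TCP) lies on the centre line of the jaws, within the pads' length; the fingertips stand 17 mm ahead of it and the grasp point (between the pads) lies 2 mm behind it; z points along the fingers, y is the direction in which the jaws open and shut (so a half turn about z gives the same grasp; the last joint's range is limited). The gripper opens to 92 mm and grips with 3 to 60 N. Pads are 19 mm wide; open, the fingers measure 130 mm over their backs; the gripper's body (75 mm by 190 mm) begins 47 mm behind the grasp point.
Start: joints at [1.102, 0.434, 0.025, 1.573, -0.012, 1.134, -0.075], TCP at [0.224, -0.584, 0.244] pointing down, gripper open.
Joint ranges: [-2.62, 2.62], [-0.44, 2.09], [-1.27, 1.32], [0.08, 2.57], [-1.32, 4.46], [0.12, 2], [-2.74, 2.74]. Speed limits (rad/s): [2.22, 2.22, 3.01, 3.01, 3.14, 3.14, 3.14].

### API

Orientations are given as a rotation vector (axis times angle).
In Python, from cell import arm, imaging, job gives the robot as it stands.
- The arm moves only by the tool jog_arm, never from a script. Its argument "moves" is a list of rows, each an object with "fingers": the closure, from -1 (fully open) to 1 (shut); "xyz": the shift along the tool's x, y, z in cm, a list of three; "angular": the turn, a rotation vector about the tool's x, y, z in rad, a list of three. In form: [{"fingers": fingers, "xyz": [dx, dy, dz], "angular": [ax, ay, az]}, ...]. A call has 1 to 12 rows; each row is the pose to reach, as a shift and turn from the pose commanded when the call began, along the tool's axes at that moment; what a row does not reach only later rows make up. A row lasts 1/8 s, in which the tool goes at most 62.5 mm and 10.7 degrees, less where a joint would pass 70% of its speed; a pose out of reach is approached as far as the arm can. A call with a gripper value outside its range is refused whole. The fingers move at their own pace and stop on an object; "grip_force" is the grip in N (left out, the last holds). Time passes only in rows, so rows that repeat a pose let the fingers close. It gives the time, the measured TCP pose, the force and the opening at its end, in the units of the state.
- arm.observe(): the state, without advancing time (a new reading comes with each control period).
- imaging.get_image(name): name is "scene" or "top" or "wrist"; returns the picture (384x512x3 uint8, red, green, blue); there is no depth.
- imaging.camera_params(name): a dict with "fx", "fy", "cx", "cy" (pixels), "dist" ([k1, k2, p1, p2, k3] as OpenCV has them; the pictures are not rectified), "rvec" (rotation vector, rad) and "tvec" (3), from world to camera coordinates, as OpenCV has them; the wrist camera has in their place "hand_eye" (4x4, takes a point from camera to tool coordinates, whose origin is the TCP and whose axes are the flange's). Camera axes: x right, y down, z forward; pixel columns grow to the right and rows downward; lengths in m; the calibration is good to about 2 mm. A picture is of the moment at which its call begins: read the wrist's pose just before it. camera_params takes no time and is no camera call.
- job.sign_off(): hands the job in, once; it reports no verdict.
The state is a dict: "clock": time; "joints": joint angles; "dq": joint speeds; "joint_efforts": joint torques, N m; "position": TCP position; "ee_rot": TCP orientation; "force": force on the tool from outside, world axes, zero at the start; "ft_torque": the same for the moment, N m; "width": opening from 0.0 (shut) to 1.0 (fully open).
Only numpy, scipy, OpenCV 4.12 (cv2) and the standard library are available. Lean on these libraries where they do the work, as an engineer would, in place of code of your own. Each camera call takes 0.05 s, during which the arm holds its last target. There are 200 camera calls.

## Working session

There is one attempt and no reset: what is moved stays moved. The work goes in short steps, Python scripts to look and compute and a tool call to move; the robot and the scene stay as the last step left them, time stands still between calls to the robot, and variables do not carry over. Pictures are saved under pics/ and viewed, about 8 in all and at most 12, crops included, and the job is handed in when it is done.

Besides the shell and the picture viewer there is one more tool, called after "Request:" by a JSON object that holds its "op" and its "data". jog_arm: Moves the arm, as the interface text tells. Its arguments: {"type":"object","properties":{"moves":{"type":"array"},"grip_force":{"type":"number"}},"required":["moves"]}

```bash
mkdir -p pics; ls
python3 - <<'E'
from cell import arm, imaging, job
import cv2
for n in ("top","scene"):
    im=imaging.get_image(n); cv2.imwrite(f"pics/{n}0.png",im[:,:,::-1])
    p=imaging.camera_params(n); print(n,p)
s=arm.observe(); print({k:s[k] for k in("clock","position","ee_rot","force","width")})
E
```

```text
pics
top {'fx': 434.1392218796338, 'fy': 434.1392218796338, 'cx': 257.6536059936678, 'cy': 188.44223916556635, 'dist': array([0.03271074, 0.        , 0.        , 0.        , 0.        ]), 'rvec': array([ 2.17078603, -2.18801345,  0.08303072]), 'tvec': array([0.00646246, 0.53704905, 1.28906953])}
scene {'fx': 358.0213714324123, 'fy': 358.0213714324123, 'cx': 248.90970222202046, 'cy': 193.7470089099328, 'dist': array([-0.11375592,  0.        ,  0.        ,  0.        ,  0.        ]), 'rvec': array([ 1.84106203,  1.89834382, -0.58119206]), 'tvec': array([ 0.01106984, -0.38422917,  1.55633439])}
{'clock': 0.1, 'position': array([ 0.22336308, -0.58328722,  0.24304549]), 'ee_rot': array([-3.08793928e+00, -5.71067720e-01,  6.00502756e-04]), 'force': array([-1.01009314,  0.07099535,  0.32836066]), 'width': 1.000605209125147}
```

View pics/top0.png

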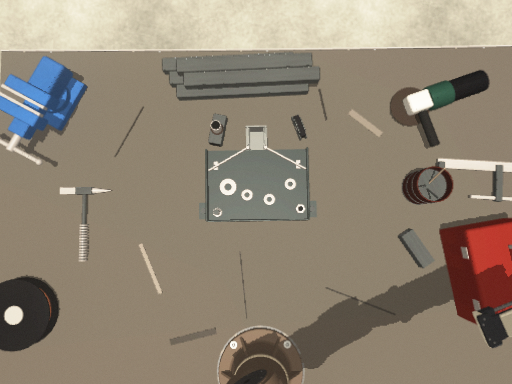

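View pics/scene0.png

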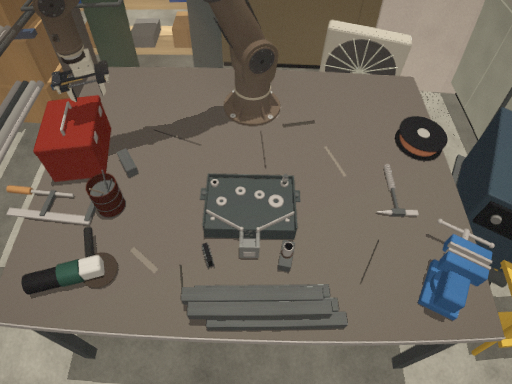

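```bash
cat > h.py <<'E'
from cell import arm, imaging, job
import cv2, numpy as np
from scipy.spatial.transform import Rotation as Rn
def cam(n, st=None):
    p=imaging.camera_params(n); K=np.array([[p['fx'],0,p['cx']],[0,p['fy'],p['cy']],[0,0,1]])
    if n=='wrist':
        T=np.eye(4); T[:3,:3]=Rn.from_rotvec(st['ee_rot']).as_matrix(); T[:3,3]=st['position']
        T=T@np.array(p['hand_eye']); return K,np.array(p['dist']),T[:3,:3],T[:3,3]
    R=cv2.Rodrigues(p['rvec'])[0]; return K,np.array(p['dist']),R.T,-R.T@p['tvec']
def px2w(c,uv,z):
    K,d,R,o=c; q=cv2.undistortPoints(np.array(uv,float).reshape(-1,1,2),K,d).reshape(-1,2)
    r=np.c_[q,np.ones(len(q))]@R.T; return o+r*((z-o[2])/r[:,2])[:,None]
def w2px(c,P):
    K,d,R,o=c; return cv2.projectPoints(np.array(P,float).reshape(-1,1,3),cv2.Rodrigues(R.T)[0],-R.T@o,K,d)[0].reshape(-1,2)
E
python3 - <<'E'
from h import *
im=cv2.imread('pics/top0.png')[115:230,192:322]
cv2.imwrite('pics/crop.png',cv2.resize(im,None,fx=6,fy=5.2*6/5.2*1.0 if 0 else 5.2,interpolation=cv2.INTER_CUBIC))
c=cam('top')
print(px2w(c,[[228,187],[247,195],[269,199],[290,184]],.068)); print(px2w(c,[[217,212],[300,208]],.07)); print(px2w(c,[[257,150],[206,221],[307,221]],.06));
E
```

```text
[[ 0.53827887  0.0883855   0.068     ]
 [ 0.51449735  0.03320344  0.068     ]
 [ 0.50234659 -0.03063179  0.068     ]
 [ 0.54558908 -0.0921929   0.068     ]]
[[ 0.46578855  0.12022619  0.07      ]
 [ 0.47546208 -0.12000413  0.07      ]]
[[ 0.64774331  0.00315089  0.06      ]
 [ 0.44014764  0.15320223  0.06      ]
 [ 0.43785659 -0.14068669  0.06      ]]
```

View pics/crop.png

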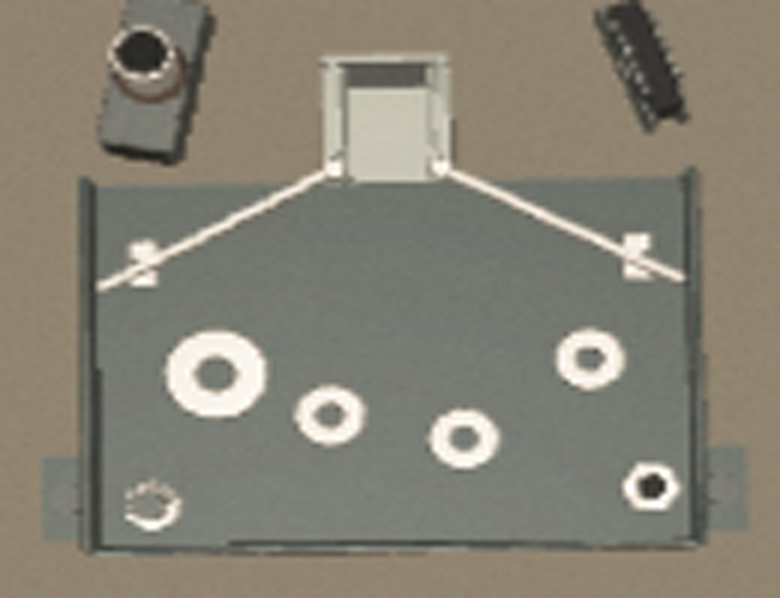

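Run:
```python
from h import *
c=cam('top')
f=lambda L:np.array(L,float)/[6,5.2]+[192,115]-[.42,.4]
g=lambda L,z:px2w(c,f(L),z).round(4)
print('pins',g([[335,167],[440,167]],.078)); print('rail ends',g([[97,289],[684,279]],.076))
print('back wall top',g([[92,550],[700,544]],.078)); print('lip',g([[348,183],[430,183]],.06))
print('w',g([[330,414],[464,438],[590,358],[216,373]],.068))
im=cv2.imread('pics/top0.png'); sub=im[160:215,209:306].min(2)
n,l,s,ct=cv2.connectedComponentsWithStats((sub>170).astype('uint8'))
for i in range(1,n):
    if s[i,4]>20: print(s[i],px2w(c,[ct[i]+[209,160]],.068).round(4))
st=arm.observe(); R=Rn.from_rotvec(st['ee_rot']).as_matrix(); print(R.round(3)); p=imaging.camera_params('wrist'); print(p['hand_eye'],p['fx'])
```

```text
pins [[ 0.6546  0.0309  0.078 ]
 [ 0.6541 -0.02    0.078 ]]
rail ends [[ 0.5871  0.1464  0.076 ]
 [ 0.5904 -0.1374  0.076 ]]
back wall top [[ 0.4418  0.1484  0.078 ]
 [ 0.4429 -0.1424  0.078 ]]
lip [[ 0.6485  0.025   0.06  ]
 [ 0.6482 -0.0153  0.06  ]]
w [[ 0.5168  0.0344  0.068 ]
 [ 0.5028 -0.0304  0.068 ]
 [ 0.5472 -0.092   0.068 ]
 [ 0.5402  0.0896  0.068 ]]
[ 0  0 18 10 57] [[0.6037 0.1214 0.068 ]]
[80  0 17  9 45] [[ 0.6057 -0.1142  0.068 ]]
[ 11  19  16  16 176] [[0.5397 0.0897 0.068 ]]
[76 18 11 12 79] [[ 0.5471 -0.0918  0.068 ]]
[32 29 12 11 74] [[0.5163 0.0344 0.068 ]]
[55 34 11 11 75] [[ 0.5028 -0.0302  0.068 ]]
[87 44  9  9 44] [[ 0.4751 -0.1199  0.068 ]]
[[ 0.934  0.358 -0.001]
 [ 0.358 -0.934  0.001]
 [-0.    -0.001 -1.   ]]
[[ 1.45338108e-04 -9.53903419e-01 -3.00113723e-01  8.19491554e-02]
 [ 9.99999907e-01  1.70342466e-05  4.30133841e-04  1.14039228e-03]
 [-4.05193930e-04 -3.00113758e-01  9.53903333e-01 -1.41348643e-01]
 [ 0.00000000e+00  0.00000000e+00  0.00000000e+00  1.00000000e+00]] 320.8910311628736
```

```bash
cat >> h.py <<'E'
def plan(targets):
    "targets: world x,y,z (m), yaw deg -> tool-frame rows (cm, rad) from the present pose"
    st=arm.observe(); R=Rn.from_rotvec(st['ee_rot']).as_matrix()
    print('clk %.2f'%st['clock'],st['position'].round(4),'yaw %.1f'%np.degrees(np.arctan2(R[1,0],R[0,0])),'F',st['force'].round(1),'w %.3f'%st['width'])
    for x,y,z,a in targets:
        Rt=Rn.from_euler('z',a,degrees=True).as_matrix()@np.diag([1,-1,-1.])
        print((R.T@(np.array([x,y,z])-st['position'])*100).round(2),Rn.from_matrix(R.T@Rt).as_rotvec().round(3))
E
python3 - <<'E'
from h import *
plan([(.23,-.38,.28,13.5),(.4717,-.0377,.20,13.5)])
E
```

```text
clk 0.10 [ 0.2234 -0.5833  0.243 ] yaw 21.0 F [-1.   0.1  0.3] w 1.001
[  7.89 -18.75  -3.67] [-0.001  0.     0.13 ]
[ 42.7  -42.06   4.35] [-0.001  0.     0.13 ]
```

Request:
{"op": "jog_arm", "data": {"moves": [{"fingers": 0.565, "xyz": [2, -5, -1.5], "angular": [0, 0, 0]}, {"fingers": 0.565, "xyz": [4, -9.5, -3], "angular": [0, 0, 0.03]}, {"fingers": 0.565, "xyz": [6, -14, -3.7], "angular": [0, 0, 0.06]}, {"fingers": 0.565, "xyz": [8, -19, -3.7], "angular": [0, 0, 0.1]}, {"fingers": 0.565, "xyz": [13, -22.5, -2], "angular": [0, 0, 0.13]}, {"fingers": 0.565, "xyz": [18, -26, -1], "angular": [0, 0, 0.13]}, {"fingers": 0.565, "xyz": [23, -29, 0], "angular": [0, 0, 0.13]}, {"fingers": 0.565, "xyz": [28, -32, 1], "angular": [0, 0, 0.13]}, {"fingers": 0.565, "xyz": [33, -35.5, 2], "angular": [0, 0, 0.13]}, {"fingers": 0.565, "xyz": [38, -39, 3], "angular": [0, 0, 0.13]}, {"fingers": 0.565, "xyz": [42.7, -42.1, 4.4], "angular": [0, 0, 0.13]}, {"fingers": 0.565, "xyz": [42.7, -42.1, 4.4], "angular": [0, 0, 0.13]}], "grip_force": 20}}

```text
clock: 1.6
position: [0.473, -0.0333, 0.1987]
ee_rot: [-3.116, -0.38, 0.001]
force: [-0.3, -0.4, -0.6]
width: 0.219
```

Run:
```python
from h import *
st=arm.observe(); im=imaging.get_image('wrist'); c=cam('wrist',st)
L=[[.5163,.0344,.068],[.5028,-.0302,.068],[.5471,-.0918,.068],[.5397,.0897,.068],[.649,.0048,.06],[.6546,.0309,.078],[.6541,-.02,.078]]
im=im[:,:,::-1].copy(); cv2.imwrite('pics/wraw.png',im)
for u in w2px(c,L): cv2.drawMarker(im,tuple(int(round(v)) for v in u),(0,0,255),0,9,1)
cv2.imwrite('pics/w1.png',im); plan([(.4717,-.0377,.080,13.5)])
```

```text
clk 1.65 [ 0.4719 -0.0358  0.1989] yaw 13.7 F [-0.2 -0.5 -0.8] w 0.216
[-0.05  0.19 11.89] [-0.001  0.001  0.004]
```

View pics/w1.png

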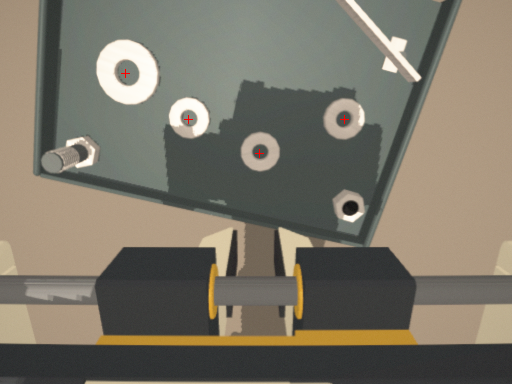

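Request:
{"op": "jog_arm", "data": {"moves": [{"fingers": 0.565, "xyz": [0, 0.2, 5], "angular": [0, 0, 0.004]}, {"fingers": 0.565, "xyz": [0, 0.2, 9], "angular": [0, 0, 0.004]}, {"fingers": 0.565, "xyz": [0, 0.2, 11], "angular": [0, 0, 0.004]}, {"fingers": 0.565, "xyz": [0, 0.2, 11.9], "angular": [0, 0, 0.004]}, {"fingers": 0.565, "xyz": [0, 0.2, 11.9], "angular": [0, 0, 0.004]}]}}

```text
clock: 2.28
position: [0.4719, -0.0405, 0.0808]
ee_rot: [3.12, 0.362, -0.001]
force: [0.8, -0.5, -0.3]
width: 0.215
```

Run:
```python
from h import *
plan([(.649-.03*.972,.0048-.03*.233,.080,13.5),(.649-.0232+.002,.005-.003,.080,7),(.649-.0232+.007,.005-.0008,.080,2)])
```

```text
clk 2.27 [ 0.4719 -0.0405  0.0808] yaw 13.2 F [ 0.8 -0.5 -0.3] w 0.215
[15.28 -0.34  0.07] [ 0.     0.001 -0.005]
[16.15 -0.57  0.07] [0.    0.001 0.109]
[16.68 -0.67  0.07] [0.    0.001 0.196]
```

Request:
{"op": "jog_arm", "data": {"moves": [{"fingers": 0.565, "xyz": [0.3, -0.3, 0.05], "angular": [0, 0, 0]}, {"fingers": 0.565, "xyz": [1.2, -0.3, 0.05], "angular": [0, 0, 0]}, {"fingers": 0.565, "xyz": [2.4, -0.3, 0.05], "angular": [0, 0, 0]}, {"fingers": 0.565, "xyz": [3.6, -0.3, 0.05], "angular": [0, 0, 0]}, {"fingers": 0.565, "xyz": [4.8, -0.3, 0.05], "angular": [0, 0, 0]}, {"fingers": 0.565, "xyz": [6.0, -0.3, 0.05], "angular": [0, 0, 0]}, {"fingers": 0.565, "xyz": [7.2, -0.3, 0.05], "angular": [0, 0, 0]}, {"fingers": 0.565, "xyz": [8.4, -0.3, 0.05], "angular": [0, 0, 0]}, {"fingers": 0.565, "xyz": [9.6, -0.3, 0.05], "angular": [0, 0, 0]}, {"fingers": 0.565, "xyz": [10.6, -0.3, 0.05], "angular": [0, 0, 0]}, {"fingers": 0.565, "xyz": [11.4, -0.3, 0.05], "angular": [0, 0, 0]}, {"fingers": 0.565, "xyz": [11.8, -0.3, 0.05], "angular": [0, 0, 0]}]}}

```text
clock: 3.78
position: [0.5868, -0.0096, 0.0802]
ee_rot: [-3.12, -0.363, -0.0]
force: [-0.2, -0.4, -0.5]
width: 0.216
```

Run:
```python
from h import *
st=arm.observe(); im=imaging.get_image('wrist'); c=cam('wrist',st)
im=im[:,:,::-1].copy()
R=Rn.from_rotvec(st['ee_rot']).as_matrix(); w=st['position']+R@[.0232,0,.012]; print('expected washer',w)
for u in w2px(c,[[*w[:2],.068],[.649,.0048,.06],[.6546,.0309,.078],[.6541,-.02,.078]]): cv2.drawMarker(im,tuple(int(round(v)) for v in u),(0,0,255),0,9,1)
cv2.imwrite('pics/w2.png',im); plan([(.649-.03*.972,.0048-.03*.233,.080,13.5),(.649-.0232+.002,.005-.003,.080,7),(.649-.0232+.007,.005-.0008,.080,2)])
```

```text
expected washer [ 0.60937807 -0.00426373  0.06816797]
clk 3.83 [ 0.5871 -0.0095  0.0802] yaw 13.3 F [0.7 0.3 0.5] w 0.217
[3.36 0.04 0.02] [-0.    -0.    -0.004]
[ 4.23 -0.19  0.02] [-0.   -0.    0.11]
[ 4.77 -0.28  0.02] [-0.    -0.     0.197]
```

View pics/w2.png

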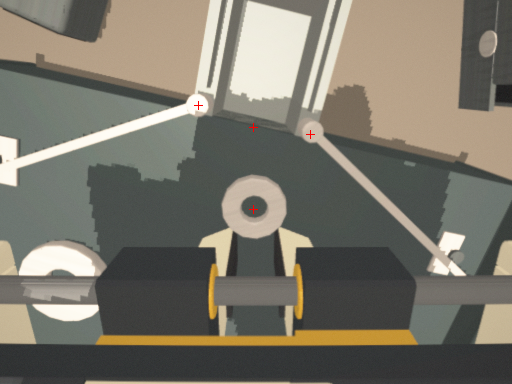

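Request:
{"op": "jog_arm", "data": {"moves": [{"fingers": 0.565, "xyz": [1.0, 0, 0], "angular": [0, 0, 0]}, {"fingers": 0.565, "xyz": [2.0, 0, 0], "angular": [0, 0, 0.02]}, {"fingers": 0.565, "xyz": [2.8, -0.03, 0], "angular": [0, 0, 0.05]}, {"fingers": 0.565, "xyz": [3.6, -0.1, 0], "angular": [0, 0, 0.08]}, {"fingers": 0.565, "xyz": [4.2, -0.19, 0], "angular": [0, 0, 0.11]}, {"fingers": 0.565, "xyz": [4.8, -0.28, 0], "angular": [0, 0, 0.15]}, {"fingers": 0.565, "xyz": [5.0, -0.3, 0], "angular": [0, 0, 0.19]}, {"fingers": 0.565, "xyz": [5.0, -0.3, 0], "angular": [0, 0, 0.19]}]}}

```text
clock: 4.82
position: [0.6344, 0.0048, 0.0802]
ee_rot: [3.141, 0.064, 0.0]
force: [-0.8, 0.0, 0.2]
width: 0.217
```

Run:
```python
from h import *
im=imaging.get_image('wrist')[:,:,::-1]
cv2.imwrite('pics/w3.png',im)
# washer1: direction to gate
a=np.array([.5163,.0344]); g=np.array([.649,.0048]); d=(g-a)/np.linalg.norm(g-a); an=np.degrees(np.arctan2(d[1],d[0])); s=a-.031*d; print(an,s,d)
plan([(.60,.005,.10,2),(.60,.0,.13,0),(*s,.13,an),(*s,.080,an)])
```

```text
-12.574516338874803 [0.48604358 0.04114898] [ 0.97601369 -0.21770916]
clk 4.88 [0.6342 0.0046 0.0802] yaw 2.4 F [0.1 0.1 0.2] w 0.212
[-3.42 -0.18 -1.98] [0.    0.    0.007]
[-3.44  0.32 -4.98] [0.    0.    0.042]
[-14.65  -4.27  -4.98] [0.    0.    0.261]
[-14.65  -4.27   0.02] [0.    0.    0.261]
```

View pics/w3.png

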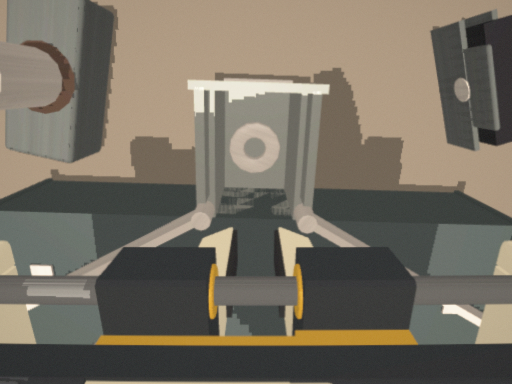

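Request:
{"op": "jog_arm", "data": {"moves": [{"fingers": 0.565, "xyz": [-1, 0, -1.5], "angular": [0, 0, 0]}, {"fingers": 0.565, "xyz": [-3, 0, -5], "angular": [0, 0, 0.04]}, {"fingers": 0.565, "xyz": [-7, -1.5, -5], "angular": [0, 0, 0.12]}, {"fingers": 0.565, "xyz": [-11, -3, -5], "angular": [0, 0, 0.2]}, {"fingers": 0.565, "xyz": [-14.6, -4.3, -5], "angular": [0, 0, 0.26]}, {"fingers": 0.565, "xyz": [-14.6, -4.3, -5], "angular": [0, 0, 0.26]}, {"fingers": 0.565, "xyz": [-14.6, -4.3, -3], "angular": [0, 0, 0.26]}, {"fingers": 0.565, "xyz": [-14.6, -4.3, -1], "angular": [0, 0, 0.26]}, {"fingers": 0.565, "xyz": [-14.6, -4.3, 0], "angular": [0, 0, 0.26]}, {"fingers": 0.565, "xyz": [-14.6, -4.3, 0], "angular": [0, 0, 0.26]}]}}

```text
clock: 6.12
position: [0.4867, 0.0413, 0.0801]
ee_rot: [3.123, -0.342, -0.001]
force: [-0.1, -0.6, 0.1]
width: 0.22
```

Run:
```python
from h import *
g=np.array([.649,.0048]); d=np.array([.976,-.2177])
plan([(*(np.array([.5163,.0344])-.0232*d),.08,-12.6),(*(g-.06*d),.08,-12.6),(*(g-.033*d),.080,-12.6),(.649-.0232+.002,.005+.003,.080,-7),(.634,.005,.080,0)])
```

```text
clk 6.12 [0.4867 0.0413 0.0801] yaw -12.5 F [-0.1 -0.6  0.1] w 0.220
[0.72 0.03 0.01] [0.    0.001 0.002]
[1.064e+01 4.000e-02 1.000e-02] [0.    0.001 0.002]
[1.334e+01 4.000e-02 1.000e-02] [0.    0.001 0.002]
[1.45e+01 1.90e-01 1.00e-02] [ 0.     0.001 -0.096]
[15.17  0.35  0.  ] [ 0.     0.001 -0.218]
```

Request:
{"op": "jog_arm", "data": {"moves": [{"fingers": 0.565, "xyz": [0.6, 0, 0], "angular": [0, 0, 0]}, {"fingers": 0.565, "xyz": [1.5, 0, 0], "angular": [0, 0, 0]}, {"fingers": 0.565, "xyz": [2.7, 0, 0], "angular": [0, 0, 0]}, {"fingers": 0.565, "xyz": [3.9, 0, 0], "angular": [0, 0, 0]}, {"fingers": 0.565, "xyz": [5.1, 0, 0], "angular": [0, 0, 0]}, {"fingers": 0.565, "xyz": [6.3, 0, 0], "angular": [0, 0, 0]}, {"fingers": 0.565, "xyz": [7.5, 0, 0], "angular": [0, 0, 0]}, {"fingers": 0.565, "xyz": [8.6, 0, 0], "angular": [0, 0, 0]}, {"fingers": 0.565, "xyz": [9.5, 0, 0], "angular": [0, 0, 0]}, {"fingers": 0.565, "xyz": [10.2, 0, 0], "angular": [0, 0, 0]}, {"fingers": 0.565, "xyz": [10.5, 0, 0], "angular": [0, 0, 0]}]}}

```text
clock: 7.5
position: [0.5895, 0.0187, 0.0802]
ee_rot: [3.123, -0.342, 0.0]
force: [-1.4, -0.8, -0.4]
width: 0.215
```

Run:
```python
from h import *
st=arm.observe(); im=imaging.get_image('wrist'); c=cam('wrist',st)
im=im[:,:,::-1].copy()
R=Rn.from_rotvec(st['ee_rot']).as_matrix(); w=st['position']+R@[.0232,0,.012]; print('expected washer',w)
for u in w2px(c,[[*w[:2],.068],[.649,.0048,.06]]): cv2.drawMarker(im,tuple(int(round(v)) for v in u),(0,0,255),0,9,1)
cv2.imwrite('pics/w4.png',im)
g=np.array([.649,.0048]); d=np.array([.976,-.2177])
plan([(*(g-.033*d),.080,-12.6),(.649-.0232+.002,.005+.003,.080,-7),(.635,.005,.080,0)])
```

```text
expected washer [0.61217814 0.01365642 0.06816957]
clk 7.55 [0.5896 0.0187 0.0802] yaw -12.5 F [ 0.2 -0.5  0.8] w 0.220
[2.8  0.06 0.02] [ 0.    -0.     0.002]
[3.96 0.21 0.02] [ 0.    -0.    -0.096]
[4.72 0.35 0.02] [ 0.    -0.    -0.218]
```

View pics/w4.png

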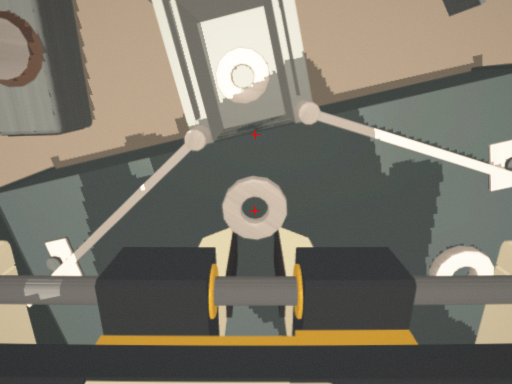

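Request:
{"op": "jog_arm", "data": {"moves": [{"fingers": 0.565, "xyz": [1.0, 0.02, 0], "angular": [0, 0, 0]}, {"fingers": 0.565, "xyz": [2.0, 0.05, 0], "angular": [0, 0, 0]}, {"fingers": 0.565, "xyz": [2.8, 0.08, 0], "angular": [0, 0, -0.03]}, {"fingers": 0.565, "xyz": [3.4, 0.13, 0], "angular": [0, 0, -0.06]}, {"fingers": 0.565, "xyz": [4.0, 0.21, 0], "angular": [0, 0, -0.1]}, {"fingers": 0.565, "xyz": [4.5, 0.3, 0], "angular": [0, 0, -0.15]}, {"fingers": 0.565, "xyz": [4.8, 0.35, 0], "angular": [0, 0, -0.2]}, {"fingers": 0.565, "xyz": [4.8, 0.35, 0], "angular": [0, 0, -0.2]}]}}

```text
clock: 8.55
position: [0.6356, 0.0047, 0.0801]
ee_rot: [-3.141, 0.028, -0.0]
force: [0.4, 0.1, -0.1]
width: 0.219
```

Run:
```python
from h import *
im=imaging.get_image('wrist')[:,:,::-1]
cv2.imwrite('pics/w5.png',im)
a=np.array([.5471,-.0918]); g=np.array([.595,-.018]); g=np.array([.612,-.012]); d=(g-a)/np.linalg.norm(g-a); an=np.degrees(np.arctan2(d[1],d[0])); s=a-.033*d; print(an,s,d)
plan([(.60,.005,.13,0),(*s,.13,an),(*s,.080,an)])
```

```text
50.879121177309464 [ 0.52627837 -0.11740195] [0.63095856 0.77581653]
clk 8.60 [0.6354 0.0049 0.0801] yaw -1.1 F [ 0.1 -0.   0.1] w 0.222
[-3.54  0.05 -4.99] [-0.     0.    -0.019]
[-10.68  12.43  -4.99] [-0.     0.    -0.907]
[-1.068e+01  1.243e+01  1.000e-02] [-0.     0.    -0.907]
```

View pics/w5.png

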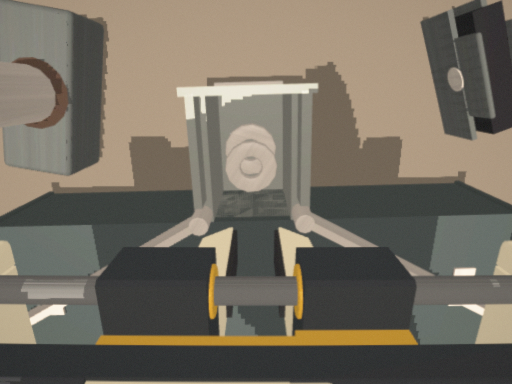

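Run:
```python
from h import *
plan([(.5471,-.05,.13,60),(.5471,-.119,.13,90),(.5471,-.119,.080,90)])
```

```text
clk 8.60 [0.6354 0.0049 0.0801] yaw -1.1 F [ 0.1 -0.   0.1] w 0.222
[-8.72  5.65 -4.99] [-0.     0.    -1.066]
[-8.59 12.55 -4.99] [-0.   -0.   -1.59]
[-8.590e+00  1.255e+01  1.000e-02] [-0.   -0.   -1.59]
```

Request:
{"op": "jog_arm", "data": {"moves": [{"fingers": 0.565, "xyz": [-1, 0, -1.5], "angular": [0, 0, 0]}, {"fingers": 0.565, "xyz": [-2.5, 0, -5], "angular": [0, 0, -0.1]}, {"fingers": 0.565, "xyz": [-4.5, 1.5, -5], "angular": [0, 0, -0.28]}, {"fingers": 0.565, "xyz": [-6, 3, -5], "angular": [0, 0, -0.46]}, {"fingers": 0.565, "xyz": [-7, 4.5, -5], "angular": [0, 0, -0.64]}, {"fingers": 0.565, "xyz": [-8, 6, -5], "angular": [0, 0, -0.82]}, {"fingers": 0.565, "xyz": [-8.6, 7.5, -5], "angular": [0, 0, -1.0]}, {"fingers": 0.565, "xyz": [-8.6, 9, -5], "angular": [0, 0, -1.18]}, {"fingers": 0.565, "xyz": [-8.6, 10.5, -5], "angular": [0, 0, -1.36]}, {"fingers": 0.565, "xyz": [-8.6, 12.5, -5], "angular": [0, 0, -1.54]}, {"fingers": 0.565, "xyz": [-8.6, 12.5, -5], "angular": [0, 0, -1.59]}, {"fingers": 0.565, "xyz": [-8.6, 12.5, -5], "angular": [0, 0, -1.59]}]}}

```text
clock: 10.1
position: [0.5466, -0.1186, 0.131]
ee_rot: [2.221, 2.221, -0.0]
force: [-0.6, 1.0, 0.5]
width: 0.218
```

Run:
```python
from h import *
st=arm.observe(); im=imaging.get_image('wrist'); c=cam('wrist',st)
im=im[:,:,::-1].copy()
for u in w2px(c,[[.5471,-.0918,.068]]): cv2.drawMarker(im,tuple(int(round(v)) for v in u),(0,0,255),0,9,1)
cv2.imwrite('pics/w6.png',im)
plan([(.5471,-.119,.080,90)])
```

```text
clk 10.15 [ 0.5468 -0.1183  0.1309] yaw 90.0 F [ 0.3  0.3 -0.1] w 0.220
[-0.07  0.03  5.09] [ 0.     0.001 -0.   ]
```

View pics/w6.png

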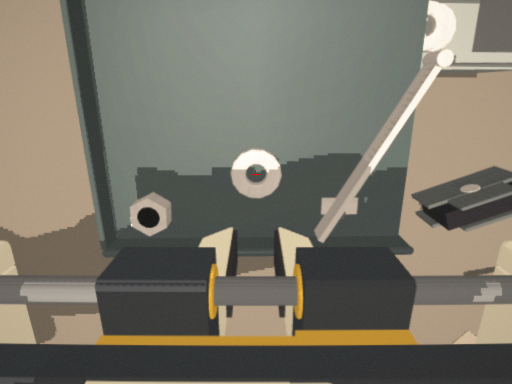

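Request:
{"op": "jog_arm", "data": {"moves": [{"fingers": 0.565, "xyz": [-0.05, 0, 2.5], "angular": [0, 0, 0]}, {"fingers": 0.565, "xyz": [-0.05, 0, 4.2], "angular": [0, 0, 0]}, {"fingers": 0.565, "xyz": [-0.05, 0, 5.1], "angular": [0, 0, 0]}, {"fingers": 0.565, "xyz": [-0.05, 0, 5.1], "angular": [0, 0, 0]}, {"fingers": 0.565, "xyz": [0.3, 0, 5.1], "angular": [0, 0, 0]}, {"fingers": 0.565, "xyz": [1.2, 0, 5.1], "angular": [0, 0, 0]}, {"fingers": 0.565, "xyz": [2.4, 0, 5.1], "angular": [0, 0, 0]}, {"fingers": 0.565, "xyz": [3.6, 0, 5.1], "angular": [0, 0, 0]}, {"fingers": 0.565, "xyz": [4.8, 0, 5.1], "angular": [0, 0, 0]}, {"fingers": 0.565, "xyz": [6.0, 0, 5.1], "angular": [0, 0, 0]}, {"fingers": 0.565, "xyz": [7.2, 0, 5.1], "angular": [0, 0, 0]}, {"fingers": 0.565, "xyz": [8.4, 0, 5.1], "angular": [0, 0, 0]}]}}

```text
clock: 11.65
position: [0.5469, -0.0336, 0.0792]
ee_rot: [2.22, 2.222, -0.0]
force: [-0.3, -0.2, 0.4]
width: 0.218
```

Request:
{"op": "jog_arm", "data": {"moves": [{"fingers": 0.565, "xyz": [0.8, 0, 0], "angular": [0, 0, 0]}, {"fingers": 0.565, "xyz": [1.3, 0, 0], "angular": [0, 0, 0]}, {"fingers": 0.565, "xyz": [1.6, 0, 0], "angular": [0, 0, 0]}, {"fingers": 0.565, "xyz": [1.6, 0, 0], "angular": [0, 0, 0]}]}}

```text
clock: 12.15
position: [0.5469, -0.0184, 0.0792]
ee_rot: [-2.22, -2.222, 0.0]
force: [0.3, -0.5, 0.0]
width: 0.22
```

Run:
```python
from h import *
st=arm.observe(); im=imaging.get_image('wrist'); c=cam('wrist',st)
im=im[:,:,::-1].copy(); cv2.imwrite('pics/w7.png',im)
R=Rn.from_rotvec(st['ee_rot']).as_matrix(); w=st['position']+R@[.0232,0,.012]; print('expected washer',w)
g=cv2.medianBlur(im[:,:,1],5)
print(cv2.HoughCircles(g[120:250,180:340],cv2.HOUGH_GRADIENT,1.5,40,param1=100,param2=25,minRadius=20,maxRadius=45)) 
plan([(st['position'][0],-.04,.08,90),(st['position'][0],-.04,.13,90),(w[0]-.034,w[1],.13,0),(w[0]-.034,w[1],.08,0)])
print(w2px(c,[[*w[:2],.068]]))
```

```text
expected washer [0.5469063  0.00478432 0.06718169]
[[[77.25 87.75 30.8 ]]]
clk 12.20 [ 0.5469 -0.0186  0.0792] yaw 90.0 F [ 0.1 -0.2  0.3] w 0.214
[-2.14  0.   -0.08] [-0.     0.     0.001]
[-2.14  0.   -5.08] [-0.     0.     0.001]
[ 2.34 -3.4  -5.08] [-0.     0.     1.571]
[ 2.34 -3.4  -0.08] [-0.     0.     1.571]
[[253.96043509 207.49015762]]
```

Request:
{"op": "jog_arm", "data": {"moves": [{"fingers": 0.565, "xyz": [-1.2, 0, -0.1], "angular": [0, 0, 0]}, {"fingers": 0.565, "xyz": [-1.5, 0, -4], "angular": [0, 0, 0]}, {"fingers": 0.565, "xyz": [-1, -0.8, -5], "angular": [0, 0, 0.18]}, {"fingers": 0.565, "xyz": [-0.5, -1.4, -5], "angular": [0, 0, 0.36]}, {"fingers": 0.565, "xyz": [0, -2, -5], "angular": [0, 0, 0.54]}, {"fingers": 0.565, "xyz": [0.5, -2.4, -5], "angular": [0, 0, 0.72]}, {"fingers": 0.565, "xyz": [1, -2.8, -5], "angular": [0, 0, 0.9]}, {"fingers": 0.565, "xyz": [1.5, -3.1, -5], "angular": [0, 0, 1.08]}, {"fingers": 0.565, "xyz": [2, -3.3, -5], "angular": [0, 0, 1.26]}, {"fingers": 0.565, "xyz": [2.3, -3.4, -5], "angular": [0, 0, 1.44]}, {"fingers": 0.565, "xyz": [2.3, -3.4, -5], "angular": [0, 0, 1.57]}, {"fingers": 0.565, "xyz": [2.3, -3.4, -5], "angular": [0, 0, 1.57]}]}}

```text
clock: 13.7
position: [0.5129, 0.0037, 0.1293]
ee_rot: [3.141, 0.003, 0.0]
force: [0.6, 0.1, 1.1]
width: 0.217
```

Request:
{"op": "jog_arm", "data": {"moves": [{"fingers": 0.565, "xyz": [0, 0, 2.5], "angular": [0, 0, 0]}, {"fingers": 0.565, "xyz": [0, 0, 4.2], "angular": [0, 0, 0]}, {"fingers": 0.565, "xyz": [0, 0, 5], "angular": [0, 0, 0]}, {"fingers": 0.565, "xyz": [0, 0, 5], "angular": [0, 0, 0]}]}}

```text
clock: 14.2
position: [0.5127, 0.0042, 0.079]
ee_rot: [3.142, 0.004, -0.001]
force: [0.0, 0.3, 0.5]
width: 0.222
```

Run:
```python
from h import *
plan([(.59,.0048,.08,0),(.635,.005,.08,0)])
```

```text
clk 14.20 [0.5127 0.0042 0.079 ] yaw 0.2 F [0.  0.3 0.5] w 0.222
[ 7.73 -0.04 -0.11] [0.    0.001 0.003]
[12.23 -0.05 -0.11] [0.    0.001 0.003]
```

Request:
{"op": "jog_arm", "data": {"moves": [{"fingers": 0.565, "xyz": [0.7, -0.05, -0.1], "angular": [0, 0, 0]}, {"fingers": 0.565, "xyz": [1.6, -0.05, -0.1], "angular": [0, 0, 0]}, {"fingers": 0.565, "xyz": [2.8, -0.05, -0.1], "angular": [0, 0, 0]}, {"fingers": 0.565, "xyz": [4.0, -0.05, -0.1], "angular": [0, 0, 0]}, {"fingers": 0.565, "xyz": [5.2, -0.05, -0.1], "angular": [0, 0, 0]}, {"fingers": 0.565, "xyz": [6.4, -0.05, -0.1], "angular": [0, 0, 0]}, {"fingers": 0.565, "xyz": [7.6, -0.05, -0.1], "angular": [0, 0, 0]}, {"fingers": 0.565, "xyz": [8.6, -0.05, -0.1], "angular": [0, 0, 0]}, {"fingers": 0.565, "xyz": [9.6, -0.05, -0.1], "angular": [0, 0, 0]}, {"fingers": 0.565, "xyz": [10.6, -0.05, -0.1], "angular": [0, 0, 0]}, {"fingers": 0.565, "xyz": [11.5, -0.05, -0.1], "angular": [0, 0, 0]}, {"fingers": 0.565, "xyz": [12.2, -0.05, -0.1], "angular": [0, 0, 0]}]}}

```text
clock: 15.7
position: [0.6355, 0.0053, 0.0802]
ee_rot: [-3.142, -0.003, -0.0]
force: [-1.1, 0.1, -0.1]
width: 0.218
```

Request:
{"op": "jog_arm", "data": {"moves": [{"fingers": 0.565, "xyz": [0, 0, 0], "angular": [0, 0, 0]}, {"fingers": 0.565, "xyz": [-2, 0, -1], "angular": [0, 0, 0]}, {"fingers": 0.565, "xyz": [-4, 0, -5], "angular": [0, 0, 0]}, {"fingers": 0.565, "xyz": [-7, 0, -9], "angular": [0, 0, 0]}, {"fingers": 0.565, "xyz": [-10, 0, -13], "angular": [0, 0, 0]}, {"fingers": 0.565, "xyz": [-10, 0, -15], "angular": [0, 0, 0]}, {"fingers": 0.565, "xyz": [-10, 0, -15], "angular": [0, 0, 0]}]}}

```text
clock: 16.58
position: [0.5355, 0.0052, 0.2319]
ee_rot: [3.141, 0.003, 0.006]
force: [0.4, -0.1, -0.2]
width: 0.217
```

Run:
```python
from h import *
im=imaging.get_image('wrist')[:,:,::-1]; cv2.imwrite('pics/w8.png',im)
plan([])
```

```text
clk 16.62 [0.535  0.005  0.2305] yaw 0.1 F [-0.  -0.5 -0.8] w 0.217
```

View pics/w8.png

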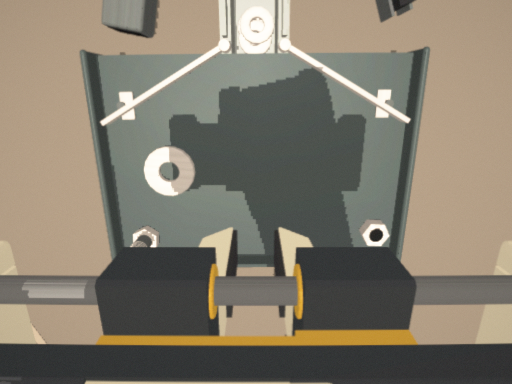

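The pan now holds only the big washer (169,171), the nut (375,235) and the bolt (147,240). The washers show stacked in the slot at (257,25), and the arm is clear of everything.

```bash
python3 -c "
from h import *
job.sign_off()"
```

```text
the job is handed in; nothing more can be done
```

I pushed the three small washers through the gate one at a time (middle, left, then right), sliding them with the fingertips 20 mm apart. The job was handed in at about 16.7 s of the 70 s limit.

- **First two washers:** a wrist picture after each push showed that washer in the slot before I started on the next.
- **Third washer:** I slid it sideways to the centre line first, because the side wall left too little room for a diagonal push, then straight through the gate.
- **Last picture:** no small washers were left in the pan. The big washer, nut and bolt were still in the tray. At least one washer is visible in the slot, but the upper one hides those below, so I infer the third from the empty pan and did not count three separately.
- **Forces and clearance:** the force readings I took stayed at about 1.6 N or less. The arm was raised clear of everything, about 0.23 m up, at hand-in.
- **Not checked:** I took no final overview picture of the other things on the table. The arm was not sent near them after its first move.

No check failed. The top and wrist cameras agreed to about 1 mm on the washer positions.

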